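# File the cover-glass boxes beside their colour index blocks

### The arm

A 6-joint arm with a two-finger parallel gripper is mounted at the origin on the work surface. World frame = base frame: x ahead of the robot, y to its left, z up, the work surface at z = 0. Lengths are in m, angles in rad, forces in N, time in s.
With the tool pointing down it reaches from about 0.275 to 0.725 m from the base axis. Payload 5.6 kg.
Tool frame: the origin (TCP) lies at the very end of the fingers, on their centre line; the grasp point (between the pads) lies 19 mm behind it (ctrl.tcp_to_grasp is the distance from the TCP to the grasp point, in m); z points along the fingers, y is the line along which they close (so a half turn about z gives the same grasp; the last joint's range is limited). The gripper opens to 85 mm and grips with 20 to 120 N. Pads are 22 mm wide; open, the fingers measure 114 mm over their backs; the gripper's body (76 mm by 85 mm) begins 54 mm behind the grasp point. The pads swing forward as they close: fully open they stand 13 mm farther back than shut.
Start: joints at [1.511, 0.255, 0.108, 0, -1.424, -0.285], TCP at [0.186, 0.518, 0.231] pointing down, gripper open.
Joint ranges: [-2.95, 2.95], [-1.21, 1.97], [-1.09, 1.5], [-2.87, 1.71], [-2.94, -0.07], [-3.05, 3.05]. Speed limits (rad/s): [2.57, 2.57, 3.14, 3.14, 3.14, 3.14].

### API

Orientations are given as a unit quaternion [x, y, z, w].
In Python, from cell import ctrl gives the robot as it stands. Calls block until the motion is done:
- ctrl.goto(position, orientation): joint-space move of the TCP to a pose.
- ctrl.move_l(position, rot=None, max_speed=0.15, guard=None): straight line of the TCP; rot=None keeps the orientation; max_speed is the mean speed in m/s. With guard (N) it stops when the force on the tool has changed by that much, and returns True; else False.
- ctrl.goto_joints(angles): joint-space move.
- ctrl.gripper_to(opening, grip_force=None): finger opening in m; grip_force is the grip in N (None keeps the last); returns when the fingers have stopped.
- ctrl.sleep(seconds).
- ctrl.ik(position, orientation): joint angles nearest the present ones, or None.
- ctrl.sense(): the state.
- ctrl.get_image(name): name is "scene" or "top" or "wrist"; returns (picture, depth): 400x640x3 uint8, blue, green, red; 400x640 float32, m along the optical axis (not along the pixel's ray), 0 where there is no reading.
- ctrl.calibration(name): a dict with "fov_y" (degrees; the focal length in pixels is half the picture's height over the tangent of half this angle, whatever the lens; pixels are square), "cx", "cy" (the principal point, pixels), "rvec" (rotation vector, rad) and "tvec" (3), from world to camera coordinates, as OpenCV has them. Camera axes: x right, y down, z forward; pixel columns grow to the right and rows downward; lengths in m; the calibration is good to about 2 mm. A picture is of the moment at which its call begins: read the wrist's pose just before it. calibration takes no time and is no camera call; for the wrist camera it gives the pose at the moment of the call.
A pose or a line that the arm cannot do raises ctrl.PlanningError and nothing moves.
- ctrl.job_done(): hands the job in; it is judged then, once.
The state is a dict: "time": time; "q": joint angles; "joint_vel": joint speeds; "tau": joint torques, N m; "position": TCP position; "ee_rot": TCP orientation; "force": force on the tool from outside, world axes, zero at the start; "torque": the same for the moment, N m; "gripper_width": finger opening in m; "finger_force": force on a finger pad.
Only numpy, scipy, OpenCV 4.12 (cv2) and the standard library are available. Lean on these libraries where they do the work, as an engineer would, in place of code of your own. Each camera call takes 0.05 s, during which the arm holds its last target. There are 200 camera calls.

### The job

File the yellow, blue and red cover-glass boxes in the rack, each standing upright and square across the row, directly beside the index block of its own colour on that block's left as seen from the robot, with nothing between the two. The black index blocks stand packed together: slide them apart along the rack to make room, but do not lift them out, and leave them standing square on the rack's floor too. The green box has no index block: leave it, the timer and the marker where they are.

Things in the scene. Friction and masses are not known exactly. Their poses are not given: they have to be found in the camera images.
- rack: low fixed aluminium rack, 84 x 236 mm. Origin: centre of its underside, on the bench. y runs along the row to the robot's left, x across it, away from the robot; up to 15 degrees askew. Inside 76 (x) by 228 mm (y); floor 6 mm above the bench, long sides low lips 12 mm above the bench, end walls 30 mm. It takes six 28 mm blocks with 60 mm to spare.
- index_yellow: index block: black block 58 x 28 x 34 mm high (x, y, z) with a yellow plate on top, about 0.1 kg. Origin: centre of its underside; long side (x) across the rack. Stands loose on the rack's floor; at the start the three are 1 mm apart, in any order, near the middle. Slides along the rack when pushed, or gripped by its ends and dragged.
- index_blue: index block: black block 58 x 28 x 34 mm high (x, y, z) with a blue plate on top, about 0.1 kg. Origin: centre of its underside; long side (x) across the rack. Stands loose on the rack's floor; at the start the three are 1 mm apart, in any order, near the middle. Slides along the rack when pushed, or gripped by its ends and dragged.
- index_red: index block: black block 58 x 28 x 34 mm high (x, y, z) with a red plate on top, about 0.1 kg. Origin: centre of its underside; long side (x) across the rack. Stands loose on the rack's floor; at the start the three are 1 mm apart, in any order, near the middle. Slides along the rack when pushed, or gripped by its ends and dragged.
- box_yellow: cover-glass box: closed white box with a yellow lid (the whole top is yellow), 58 x 28 x 42 mm high (x, y, z), about 0.12 kg. Origin: centre of its underside; x along its long side, z up. At the start it stands on the bench between the rack and the robot, turned up to 60 degrees either way from pointing ahead.
- box_blue: cover-glass box: closed white box with a blue lid (the whole top is blue), 58 x 28 x 42 mm high (x, y, z), about 0.12 kg. Origin: centre of its underside; x along its long side, z up. At the start it stands on the bench between the rack and the robot, turned up to 60 degrees either way from pointing ahead.
- box_red: cover-glass box: closed white box with a red lid (the whole top is red), 58 x 28 x 42 mm high (x, y, z), about 0.12 kg. Origin: centre of its underside; x along its long side, z up. At the start it stands on the bench between the rack and the robot, turned up to 60 degrees either way from pointing ahead.
- box_green: the same kind of cover-glass box with a green lid, 58 x 28 x 42 mm high, origin at the centre of its underside. It has no index block in this rack and stays where it is, among the others.
- timer: white pocket timer lying flat, 70 x 45 x 16 mm, origin at the centre of its underside. To be left alone.
- marker: blue marker pen lying flat, 136 x 14 x 14 mm, origin at the centre of its underside, x along it. To be left alone.
Things that resemble listed ones, but are neither listed nor needed, are in the scene too. What is shaped like the box_red but purple is not meant.

How it is judged:
By the outcome, as a careful person would: the job done as asked, in the order asked, and still so for the second after the job is handed in, with the robot touching nothing.
It also fails if it takes over 96 s, if anything falls off the work surface, if the arm or the gripper's body presses on something with over 40 N, if the wrist force passes 120 N, or if a joint passes its speed limit or range.

## Working session

There is one attempt and no reset: what is moved stays moved. The work goes in short steps, each a Python script; the robot and the scene stay as the last script left them, time stands still between calls to the robot, and variables do not carry over. Pictures are saved under pics/ and viewed, at most 14 in all, crops included, and the job is handed in when it is done.

```bash
ls; mkdir -p pics
python3 - <<'E'
from cell import ctrl
import cv2,numpy as np
for n in("top","scene"):
    im,d=ctrl.get_image(n); cv2.imwrite(f"pics/{n}0.png",im); np.save(f"pics/{n}0.npy",d); print(n,ctrl.calibration(n))
print(ctrl.sense(),ctrl.tcp_to_grasp)
E
```

```text
pics
top {'fov_y': 53.11757146499177, 'cx': 316.64689782277554, 'cy': 201.6754950598315, 'rvec': array([ 2.12111084, -2.11014804,  0.18565   ]), 'tvec': array([0.00431707, 0.49637327, 0.96929809])}
scene {'fov_y': 45.3811636234218, 'cx': 313.8101674872702, 'cy': 201.59859221524493, 'rvec': array([ 1.92615006,  1.05208661, -0.54542537]), 'tvec': array([-0.27750312, -0.20407202,  1.53894457])}
{'time': 0.1, 'q': array([ 1.51060524e+00,  2.55715016e-01,  1.07119109e-01, -4.05996416e-04,
       -1.42388357e+00, -2.84619974e-01]), 'joint_vel': array([-0.00062764, -0.0037017 ,  0.0018352 ,  0.00218853,  0.00105928,
        0.00226433]), 'tau': array([-2.17460118e-03, -3.87602127e+01,  2.38472736e+01,  5.37783220e+00,
       -3.74844341e-03,  1.82856796e-07]), 'position': array([0.18570497, 0.51723447, 0.23046848]), 'ee_rot': array([ 9.85169446e-01, -1.71582089e-01, -1.05284575e-04,  8.58767283e-04]), 'force': array([-0.15724943,  0.64371567, -0.5202659 ]), 'torque': array([-0.0164365 , -0.01872844,  0.02988959]), 'finger_force': 0.0, 'gripper_width': 0.08544213610099997} 0.0187
```

View pics/top0.png

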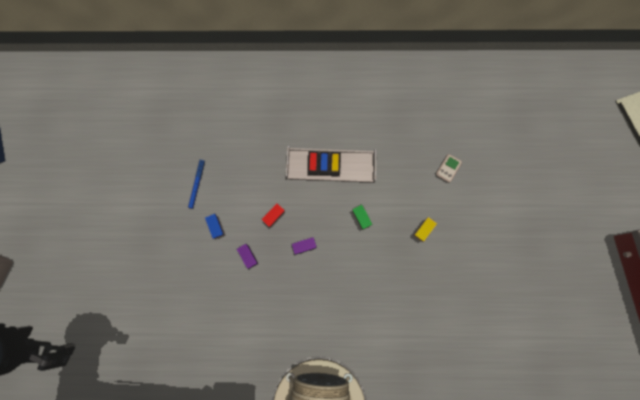

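View pics/scene0.png

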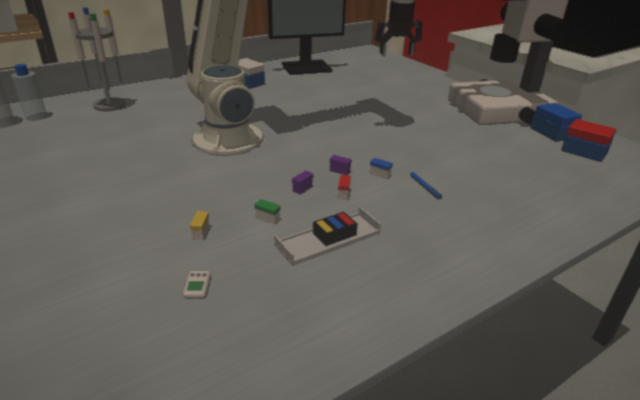

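```bash
cat > h.py <<'E'
from cell import ctrl
import cv2,numpy as np
from scipy.spatial.transform import Rotation as R
def quat(yaw): return (R.from_euler('z',yaw)*R.from_euler('x',np.pi)).as_quat()
def px2w(c,uv,z):
    uv=np.atleast_2d(uv).astype(float); f=200/np.tan(np.radians(c["fov_y"])/2)
    Rm=cv2.Rodrigues(np.array(c["rvec"]))[0]; t=np.array(c["tvec"])
    d=np.c_[(uv[:,0]-c["cx"])/f,(uv[:,1]-c["cy"])/f,np.ones(len(uv))]@Rm
    o=-Rm.T@t; return o+d*((z-o[2])/d[:,2])[:,None]
HUE={"yellow":(20,34),"red":(172,8),"blue":(100,122),"green":(45,85)}
def blobs(im,col,amin):
    """(centre px, minAreaRect corner px, area) of the blobs of a colour"""
    h,s,v=cv2.split(cv2.cvtColor(im,cv2.COLOR_BGR2HSV)); a,b=HUE[col]
    m=((h>=a)&(h<=b) if a<b else (h>=a)|(h<=b))&(s>130)&(v>60)
    cs,_=cv2.findContours(m.astype(np.uint8),cv2.RETR_EXTERNAL,cv2.CHAIN_APPROX_NONE)
    return [cv2.boxPoints(cv2.minAreaRect(c)) for c in cs if cv2.contourArea(c)>amin]
def rect(c,uv,z):
    """centre, long-axis angle, length, width of a rectangle seen at height z"""
    p=px2w(c,uv,z)[:,:2]; e1,e2=p[1]-p[0],p[2]-p[1]
    if np.linalg.norm(e1)<np.linalg.norm(e2): e1,e2=e2,e1
    a=np.arctan2(e1[1],e1[0]); a=(a+np.pi/2)%np.pi-np.pi/2
    return np.round([*p.mean(0),a,np.linalg.norm(e1),np.linalg.norm(e2)],4)
def yaw_for(a,pos):
    """tool yaw whose closing axis lies along angle a, with the smaller last joint"""
    best=None
    for y in (a+np.pi/2,a-np.pi/2):
        q=ctrl.ik(pos,quat(y))
        if q is not None and (best is None or abs(q[5])<best[0]): best=(abs(q[5]),y)
    return best[1]
E
python3 - <<'E'
from h import *
im=cv2.imread("pics/top0.png"); c=ctrl.calibration("top")
for col in HUE:
    for b in blobs(im,col,60): print(col,b.mean(0).round(),rect(c,b,.042))
print("rack",px2w(c,[(287,148),(376,150),(375,182),(286,180)],.01).round(3))
w=ctrl.calibration("wrist"); s=ctrl.sense(); print(w)
Rm=cv2.Rodrigues(w["rvec"])[0]; T=R.from_quat(s["ee_rot"]).as_matrix()
print("cam in tool",T.T@(-Rm.T@w["tvec"]-s["position"]),(T.T@Rm.T).round(3))
E
```

```text
yellow [425. 229.] [ 0.4288 -0.2658 -0.6634  0.0604  0.0295]
yellow [334. 162.] [ 0.6027 -0.0388 -0.0036  0.0486  0.0183]
red [273. 215.] [ 0.4625  0.1176 -0.7626  0.0574  0.0294]
red [312. 161.] [0.6053 0.0185 0.0068 0.0487 0.0183]
blue [214. 226.] [0.4345 0.2673 0.4036 0.0571 0.0271]
blue [196. 184.] [ 0.5432  0.3199 -0.178   0.124   0.0104]
blue [324. 162.] [ 0.604  -0.0102  0.0016  0.0459  0.0183]
green [362. 217.] [ 0.4589 -0.1078  0.4454  0.0533  0.0252]
rack [[ 0.651  0.089  0.01 ]
 [ 0.646 -0.152  0.01 ]
 [ 0.557 -0.147  0.01 ]
 [ 0.562  0.09   0.01 ]]
{'fov_y': 70.47323657679394, 'cx': 320.1066369262328, 'cy': 203.51835905892477, 'rvec': array([-1.69822531,  2.41318079,  0.35525872]), 'tvec': array([ 0.5493838 , -0.03739381,  0.37865372])}
cam in tool [ 7.33717686e-02 -1.18157556e-04 -1.42102862e-01] [[ 0.001 -0.957 -0.289]
 [ 1.     0.001 -0.   ]
 [ 0.    -0.289  0.957]]
```

Run:
```python
from h import *
print(ctrl.ik([.6,-.03,.2],quat(0)),ctrl.ik([.6,-.03,.2],quat(np.pi)))
ctrl.goto([.60,-.03,.2],quat(0)); ctrl.sleep(.2)
c=ctrl.calibration("wrist"); im,d=ctrl.get_image("wrist"); cv2.imwrite("pics/w1.png",im); np.save("pics/w1.npy",d)
import pickle; pickle.dump(c,open("pics/w1.pkl","wb"))
for col in HUE:
    for b in blobs(im,col,150): print(col,b.mean(0).round(),rect(c,b,.042))
print(ctrl.sense()["time"],ctrl.sense()["q"])
```

```text
[ 2.09970947e-01  3.65993585e-01  1.84577619e-01  4.44089210e-16
 -1.38938036e+00  1.36082538e+00] [ 2.09970947e-01  3.65993585e-01  1.84577619e-01 -4.44089210e-16
 -1.38938036e+00 -1.78076727e+00]
yellow [508. 304.] [ 0.4531 -0.2617 -1.0503  0.037   0.0244]
yellow [330. 184.] [ 0.6039 -0.0393  0.0198  0.0478  0.018 ]
red [276. 182.] [ 0.6061  0.0187 -0.0363  0.0454  0.0148]
blue [ 82. 306.] [0.4491 0.2672 0.4302 0.0412 0.0401]
blue [ 32. 217.] [ 0.5638  0.2951 -0.1583  0.1212  0.0152]
blue [304. 184.] [ 0.605  -0.0111 -0.0078  0.0455  0.0159]
green [383. 297.] [ 0.4619 -0.1068  0.4711  0.0589  0.0265]
green [595. 176.] [ 0.6136 -0.3244  0.9493  0.024   0.022 ]
2.7917 [ 2.10755482e-01  3.65930514e-01  1.84557761e-01 -2.61251056e-05
 -1.38935686e+00  1.36073628e+00]
```

View pics/w1.png

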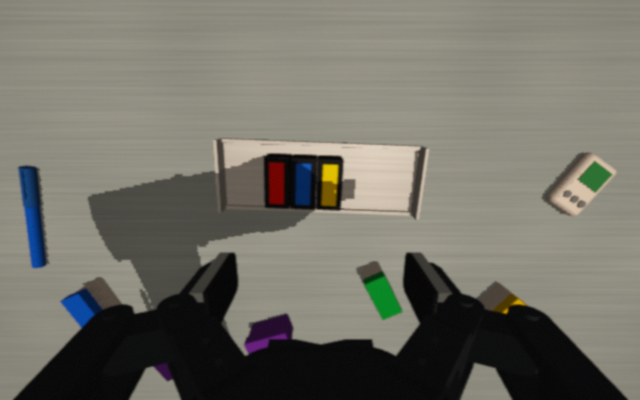

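Run:
```python
import cv2
im=cv2.imread("pics/w1.png")[130:230,205:440]
cv2.imwrite("pics/w1c.png",cv2.resize(im,None,fx=3.4,fy=3.4,interpolation=cv2.INTER_CUBIC))
```

```text
(no output)
```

View pics/w1c.png

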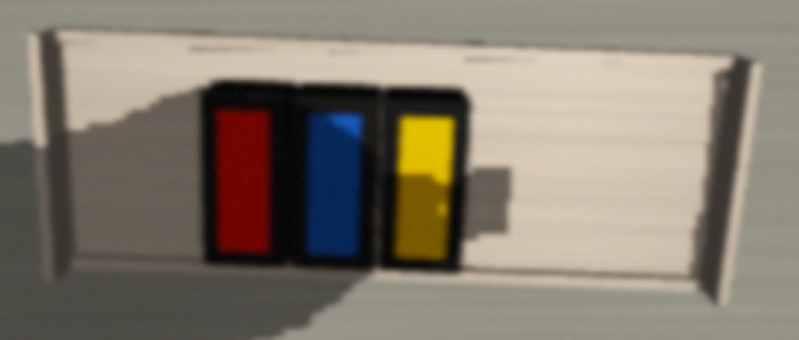

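Run:
```python
from h import *
import pickle; c=pickle.load(open("pics/w1.pkl","rb"))
p=lambda a,z: px2w(c,np.array(a)/3.4+[205,130],z)[:,:2]
w=p([(30,33),(47,283),(722,303),(760,62)],.03); l=p([(45,30),(745,55),(60,272),(705,293)],.012)
print(w.round(4),w.mean(0),l.round(4),l.mean(0))
b=p([(205,82),(465,92),(207,262),(460,270)],.04); print(b.round(4),b.mean(0))
im=cv2.imread("pics/w1.png")
for col in("yellow","blue","red"):
    print(col,[rect(c,b,.040) for b in blobs(im,col,150)])
```

```text
[[ 0.6509  0.0856]
 [ 0.5672  0.0887]
 [ 0.5603 -0.1431]
 [ 0.6422 -0.147 ]] [ 0.60517999 -0.02893892] [[ 0.6506  0.087 ]
 [ 0.6427 -0.1484]
 [ 0.5653  0.0904]
 [ 0.5577 -0.1431]] [ 0.60408271 -0.02851819]
[[ 0.6368  0.029 ]
 [ 0.6338 -0.0521]
 [ 0.578   0.0315]
 [ 0.5754 -0.0518]] [ 0.60600907 -0.01085844]
yellow [array([ 0.4517, -0.2633, -1.0503,  0.0372,  0.0246]), array([ 0.6034, -0.0394,  0.0198,  0.0481,  0.0182])]
blue [array([0.4476, 0.2691, 0.4302, 0.0415, 0.0403]), array([ 0.563 ,  0.2973, -0.1583,  0.122 ,  0.0153]), array([ 0.6046, -0.011 , -0.0078,  0.0458,  0.016 ])]
red [array([ 0.6056,  0.019 , -0.0363,  0.0457,  0.0149])]
```

```bash
cat >> h.py <<'E'
RC=np.array([.6045,-.0288]); RA=-.033
def row(y,x=0.,a=None):
    a=RA if a is None else a
    return RC+[np.cos(a)*x-np.sin(a)*y,np.sin(a)*x+np.cos(a)*y]
def at(xy,z): return [float(xy[0]),float(xy[1]),float(z)]
E
python3 - <<'E'
from h import *
Y=yaw_for(RA,at(row(0),.1)); Q=quat(Y); print("yaw",Y)
for y0,y1 in((-.0106,-.087),(.0178,-.016),(.0478,.055)):
    ctrl.goto(at(row(y0),.075),Q); ctrl.move_l(at(row(y0),.014))
    ctrl.gripper_to(.05,30); s=ctrl.sense(); print(s["gripper_width"],s["force"].round(1),s["position"].round(4))
    ctrl.move_l(at(row(y1),.014),max_speed=.08); s=ctrl.sense(); print(s["force"].round(1),s["position"].round(4))
    ctrl.gripper_to(.085); ctrl.move_l(at(row(y1),.075))
    print(s["time"])
ctrl.goto([.60,-.03,.2],quat(0)); ctrl.sleep(.1)
c=ctrl.calibration("wrist"); im,d=ctrl.get_image("wrist"); cv2.imwrite("pics/w2.png",im)
cv2.imwrite("pics/w2c.png",cv2.resize(im[130:230,205:440],None,fx=3.4,fy=3.4,interpolation=cv2.INTER_CUBIC))
import pickle; pickle.dump(c,open("pics/w2.pkl","wb"))
for col in HUE:
    for b in blobs(im,col,150): print(col,rect(c,b,.040))
print(ctrl.sense()["time"])
E
```

```text
yaw -1.6037963267948965
0.057712983135052645 [-0.4  0.1  5.8] [ 0.6051 -0.0393  0.0154]
[0.2 0.9 6.3] [ 0.603  -0.1159  0.0155]
6.25
0.05769361366532124 [-0.5 -0.4  5.3] [ 0.606  -0.011   0.0154]
[ 0.8 -2.2  5.3] [ 0.6053 -0.0454  0.0154]
9.2
0.05774710731078435 [-0.7  0.3  5.7] [0.607  0.0191 0.0154]
[-1.2 -1.1  6.6] [0.6073 0.0264 0.0154]
11.6917
yellow [ 0.4522 -0.2635 -1.1     0.0376  0.0252]
yellow [ 0.6027 -0.1157 -0.0289  0.0485  0.0191]
red [ 0.6071  0.0264 -0.0449  0.0466  0.0159]
blue [0.4473 0.2687 0.4403 0.0422 0.0411]
blue [ 0.5631  0.2971 -0.1564  0.122   0.0155]
blue [ 0.6054 -0.0453  0.0237  0.0456  0.0181]
green [ 0.4607 -0.107   0.4694  0.0592  0.0261]
green [ 0.6133 -0.3262  0.9094  0.0237  0.0226]
14.2917
```

View pics/w2c.png

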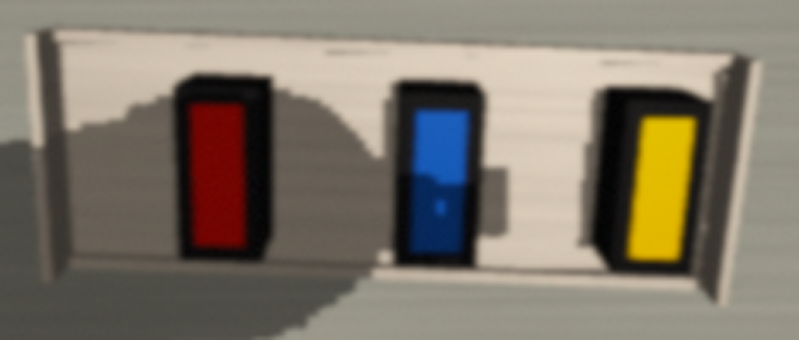

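```bash
cat >> h.py <<'E'
def look(col,xy,a,tag,z=.15):
    Y=yaw_for(a,at(xy,z)); ctrl.goto(at(xy,z),quat(Y)); ctrl.sleep(.1)
    c=ctrl.calibration("wrist"); im,_=ctrl.get_image("wrist"); cv2.imwrite(f"pics/{tag}.png",im)
    rs=[rect(c,b,.042) for b in blobs(im,col,400)]; r=min(rs,key=lambda r:np.hypot(*(r[:2]-xy)))
    print(col,r,ctrl.sense()["time"]); return r
E
python3 - <<'E'
from h import *
look("yellow",(.4288,-.2658),-.663,"y1")
E
```

```text
yellow [ 0.4286 -0.2682 -0.661   0.0569  0.0296] 16.0083
```

View pics/y1.png

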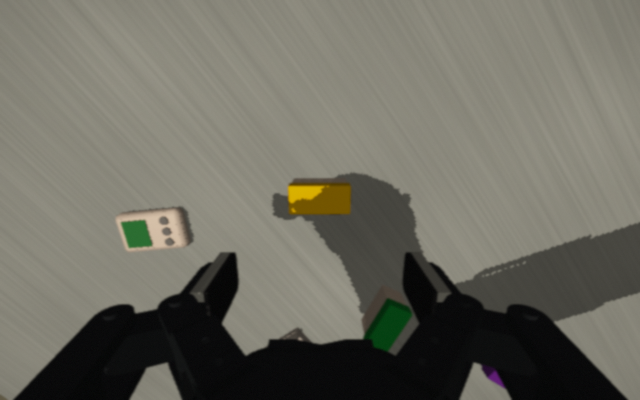

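```bash
cat >> h.py <<'E'
def pick(r):
    xy=r[:2]; Q=quat(yaw_for(r[2],at(xy,.1)))
    ctrl.goto(at(xy,.085),Q); ctrl.move_l(at(xy,.012)); ctrl.gripper_to(.05,35)
    ctrl.move_l(at(xy,.10),max_speed=.2); s=ctrl.sense(); print("pick",s["gripper_width"],s["finger_force"],s["time"])
def place(yi):
    y=yi+.0315; Q=quat(yaw_for(RA,at(row(y),.1)))
    ctrl.goto(at(row(y),.10),Q); ctrl.move_l(at(row(y),.035)); 
    g=ctrl.move_l(at(row(y),.0155),max_speed=.03,guard=6); s=ctrl.sense(); z=s["position"][2]; print("down",g,z,s["force"].round(1))
    ctrl.move_l(at(row(y-.003),z),max_speed=.02,guard=12); s=ctrl.sense(); print("slid",s["position"].round(4),s["force"].round(1))
    ctrl.gripper_to(.085); ctrl.move_l(at(row(y-.003),.10),max_speed=.2); print(ctrl.sense()["time"])
E
python3 - <<'E'
from h import *
pick(np.array([.4286,-.2682,-.661])); place(-.087)
look("blue",np.array((.4345,.2673)),.4036,"b1")
ctrl.goto([.60,-.03,.2],quat(0)) if 0 else None
E
```

```text
pick 0.05738148662406967 37.73977518081665 17.9667
down True 0.019356184412097778 [-0.6  0.7  3.5]
slid [ 0.6028 -0.0874  0.0194] [-0.5  1.   2.3]
21.3333
blue [0.4359 0.2678 0.4026 0.0552 0.0288] 22.95
```

View pics/b1.png

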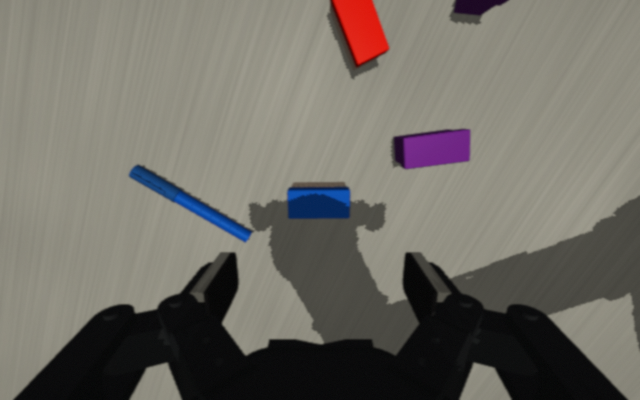

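Run:
```python
from h import *
pick(np.array([.4359,.2678,.4026])); place(-.016)
r=look("red",np.array((.4625,.1176)),-.7626,"r1")
```

```text
pick 0.05751275565141434 37.80521750450134 24.9083
down True 0.01934110694221872 [-0.8  0.   3.5]
slid [ 0.6051 -0.0166  0.0194] [-0.3 -0.2  1. ]
28.5167
red [ 0.4628  0.1185 -0.732   0.0572  0.0306] 29.675
```

View pics/r1.png

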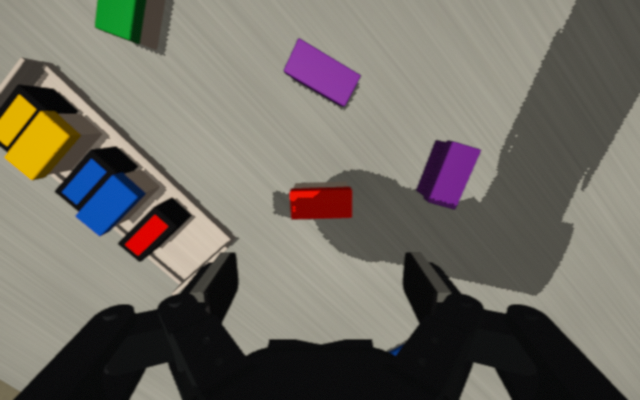

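Run:
```python
from h import *
pick(np.array([.4628,.1185,-.742])); place(.055)
ctrl.goto([.60,-.03,.2],quat(0)); ctrl.sleep(.1)
c=ctrl.calibration("wrist"); im,d=ctrl.get_image("wrist"); cv2.imwrite("pics/w3.png",im)
cv2.imwrite("pics/w3c.png",cv2.resize(im[130:230,205:440],None,fx=3.4,fy=3.4,interpolation=cv2.INTER_CUBIC))
for col in HUE:
    for b in blobs(im,col,150): print(col,rect(c,b,.044))
q=quat(0); ctrl.goto([.60,-.03,.3],q)
im,d=ctrl.get_image("scene"); cv2.imwrite("pics/s3.png",cv2.resize(im[170:310,160:460],None,fx=2.6,fy=2.6,interpolation=cv2.INTER_CUBIC))
```

```text
pick 0.057306513485663665 37.67894089221954 31.6333
down True 0.01931261750365629 [-0.7  0.2  4.3]
slid [0.6074 0.0544 0.0194] [0.4 0.1 1.4]
34.9
yellow [ 0.6036 -0.1145 -0.0288  0.0479  0.0188]
yellow [ 0.6027 -0.0869 -0.0252  0.0601  0.0309]
red [ 0.608   0.0258 -0.0447  0.046   0.0157]
red [ 0.6073  0.0555 -0.0215  0.0597  0.03  ]
blue [ 0.5646  0.2926 -0.1562  0.1203  0.0154]
blue [ 0.6064 -0.045   0.0238  0.045   0.0179]
blue [ 6.049e-01 -1.550e-02  3.000e-04  5.830e-02  2.720e-02]
green [ 0.4636 -0.106   0.4695  0.0584  0.0257]
green [ 0.614  -0.3224  0.9774  0.0241  0.0212]
```

View pics/w3c.png

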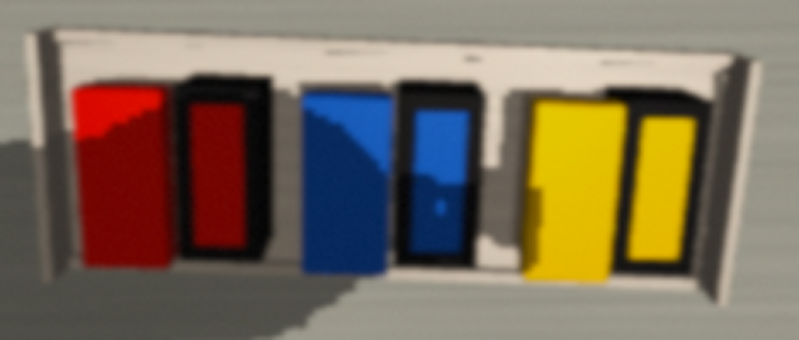

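View pics/s3.png

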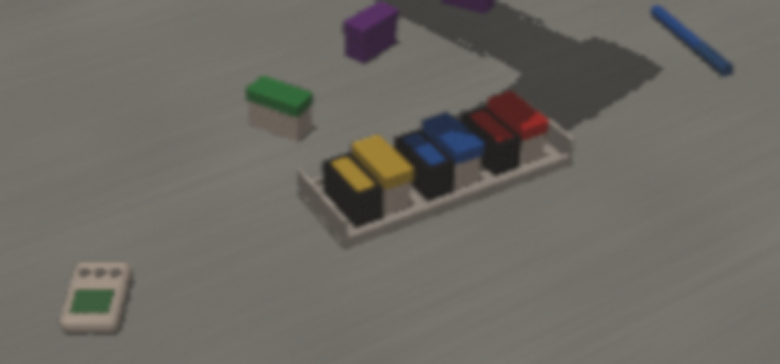

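Both pictures show all three boxes upright and square in the rack. Each stands against its own index block on the robot's left (crop pixels: red 125 beside 225, blue 345 beside 440, yellow 575 beside 665). The green box, timer and marker have not moved.

```bash
python3 -c "
from cell import ctrl
print(ctrl.sense()['time'],ctrl.job_done())"
```

```text
the job is handed in; nothing more can be done
37.1167 None
```

The yellow, blue and red boxes are filed upright and square, each to the left of its own index block with at most about 2 mm between them by camera; the job was handed in at 37 s of the 96 s allowed, and no verdict came back.

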